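Present a printed tower model to the underside scanner

ROBOT

A 6-joint arm with a two-finger parallel gripper is mounted at the origin on the work surface. World frame = base frame: x ahead of the robot, y to its left, z up, the work surface at z = 0. Lengths are in m, angles in rad, forces in N, time in s.
With the tool pointing down it reaches from about 0.35 to 0.975 m from the base axis. Payload 4.9 kg.
Tool frame: the origin (TCP) lies at the very end of the fingers, on their centre line; the grasp point (between the pads) lies behind it (manip.pinch_z is the y of the grasp point in the tool frame, in m); y points along the fingers, x is the direction in which the jaws open and shut, and the axes are right-handed (so a half turn about y gives the same grasp; the last joint's range is limited). The gripper opens to 85 mm and grips with 20 to 120 N. Pads are 22 mm wide; open, the fingers measure 114 mm over their backs; the gripper's body (76 mm by 85 mm) begins 54 mm behind the grasp point. The pads swing forward as they close: fully open they stand 13 mm farther back than shut.
Start: joints at [-1.36, 0.053, 1.613, -0, 1.476, -0.119], TCP at [0.202, -0.591, 0.231] pointing down, gripper open.
Joint ranges: [-3.01, 3.01], [-1.01, 2.22], [0.06, 2.58], [-1.02, 4.17], [0.09, 2.62], [-3.14, 3.14]. Speed limits (rad/s): [2.57, 2.57, 3.14, 3.14, 3.14, 3.14].

INTERFACE

Orientations are given as a unit quaternion [w, x, y, z].
In Python, from plant import manip gives the robot as it stands.
- The arm moves only by the tool drive_tool, never from a script. Its argument "motion" is a list of rows, each a list of 3 entries, a list of its own where there are three numbers: the shift along the tool's x, y, z in units of 25 mm (1.0 is 25 mm), then the turn, a rotation vector about the tool's x, y, z in units of 5 degrees (1.0 is 5 degrees), then the closure, from -1 (fully open) to 1 (shut). A call has 1 to 12 rows; each row shifts and turns the commanded pose from where the row before left it, along the tool's axes as they then stand; what a row does not reach is not made up. A row lasts 1/10 s, in which the tool goes at most 50 mm and 8.59 degrees, less where a joint would pass 70% of its speed; a pose out of reach is approached as far as the arm can. A call is refused whole if a number of a shift passes 1 or a number of a turn 1, either way. A call with a gripper value outside its range is refused whole. The fingers move at their own pace and stop on an object; the grip force is fixed at half the most. Time passes only in rows, so rows that do not move let the fingers close. It gives the time, the measured TCP pose, the force and the opening at its end, in the units of the state.
- manip.state(): the state, without advancing time (a new reading comes with each control period).
- manip.grab_frame(name): name is "scene" or "side" or "wrist"; returns a dict with "img" (400x640x3 uint8, blue, green, red), "range_z" (400x640 float32, m along the optical axis (not along the pixel's ray), 0 where there is no reading), "camera_matrix" (3x3 intrinsics, pixels), "k1" (the pictures are not rectified: a ray, as slopes to the right and down, at radius r is drawn at 1 + k1 r^2 times it, then the intrinsics apply), "world_from_camera" (4x4, takes a point from camera to world coordinates); the wrist camera has in their place "T_tool_cam" (4x4, takes a point from camera to tool coordinates, whose origin is the TCP and whose axes are the tool frame's). Camera axes: x right, y down, z forward; pixel columns grow to the right and rows downward; lengths in m; the calibration is good to about 2 mm. A picture is of the moment at which its call begins: read the wrist's pose just before it.
- manip.job_done(): hands the job in, once; it reports no verdict.
The state is a dict: "time": time; "joint_pos": joint angles; "joint_vel": joint speeds; "joint_efforts": joint torques, N m; "tool_pos": TCP position; "tool_rot": TCP orientation; "contact_force": force on the tool from outside, world axes, zero at the start; "ft_torque": the same for the moment, N m; "gripper_width": opening from 0.0 (shut) to 1.0 (fully open).
Only numpy, scipy, OpenCV 4.12 (cv2) and the standard library are available. Lean on these libraries where they do the work, as an engineer would, in place of code of your own. Each camera call takes 0.05 s, during which the arm holds its last target. There are 200 camera calls.

TASK

On the scanner's console press the green key, then the yellow key, then the blue key, each right down and one at a time. Then pick up the printed tower model, lift it over the row of two blue boxes, and hold it upright inside the scanner's light well with its plinth about 20 mm above the glass, centred over the white outline with its long side along the outline's long side (either way round); the model must never touch the scanner. Finish still holding it steadily there, with nothing else touching it, and leave the boxes, the mouse and the spool where they are.

Things in the scene. Friction and masses are not known exactly. Their poses are not given: they have to be found in the camera images.
- model_center (a point): Centre (half-way up, 62.5 mm above its underside) of the loose cream-white 3D-printed tower model with a lattice shaft, 125 mm tall, about 0.16 kg. It stands upright on the table. Plinth 84 x 58 mm, 10 mm thick, underneath; the straight rectangular shaft, 44 mm along the model's x and 32 mm along its y, runs from 10 to 110 mm above the underside (flat sides, good to grip from above); a small stepped crown on top. x = long side, y = short side, z up.
- model_foot (a point): Centre of the model's underside, same axes as the model: 62.5 mm below its centre.
- model: The same tower model; origin at the centre of its underside.
- scanner: The fixed underside scanner; origin on the table under the middle of its light well, z up, -x towards its key console. The well is an open-topped white box, outside 210 mm (x) x 190 mm (y), walls 10 mm thick with rim 75 mm above the table; its floor is dark glass, 190 x 170 mm. The grey console, 100 mm (x) x 210 mm (y) and 30 mm high, lies in front of the well at x -206 to -106 mm and carries the three keys in a row along y, about 62 mm apart.
- glass_mark (a point): Centre of the white rectangular outline (104 mm along x, 78 mm along y inside its lines) on the scanner's glass, on the glass surface, 20 mm above the table; same axes as the scanner. The outline's long side is along x.
- key_green_top (a point): Centre of the top of the green round spring key (30 mm diameter, 6 mm travel straight down, about 4 N fully down, springs back). The three keys' places in the row change.
- key_yellow_top (a point): The same for the yellow key.
- key_blue_top (a point): The same for the blue key.
- key_green (a joint): Green key travel, m: 0 up, 0.006 fully down.
- key_yellow (a joint): Yellow key travel, m: 0 up, 0.006 fully down.
- key_blue (a joint): Blue key travel, m: 0 up, 0.006 fully down.
- box_a: Loose blue carton lying flat, 190 (its x) x 75 (its y) x 75 mm high, about 0.5 kg; the nearer of the row of two between the model and the scanner. Origin at the centre of its underside.
- box_b: The farther of the two, same size.
- mouse: Loose black computer mouse, 105 (x) x 58 (y) x 32 mm high; origin at the centre of its underside.
- spool: Loose small orange spool with cream filament, 84 mm diameter, 40 mm high; origin at the centre of its underside.

How it is judged:
On the way, in this order (a step that is already met when the one before it is completed fails the run):
1. the green key is pressed down and no other (value of joint key_green above 0.004 m and value of joint each of key_yellow, key_blue below 0.003 m), for 0.05 s.
2. the yellow key is pressed down and no other (value of joint key_yellow above 0.004 m and value of joint each of key_green, key_blue below 0.003 m), for 0.05 s.
3. the blue key is pressed down and no other (value of joint key_blue above 0.004 m and value of joint each of key_green, key_yellow below 0.003 m), for 0.05 s.
4. the model is carried over the top of the row of blue boxes (((y of model_foot in the frame of box_a between -0.05 and 0.05 m and x of model_foot in the frame of box_a between -0.115 and 0.115 m and z of model_foot in the frame of box_a above 0.078 m) or (y of model_foot in the frame of box_b between -0.05 and 0.05 m and x of model_foot in the frame of box_b between -0.115 and 0.115 m and z of model_foot in the frame of box_b above 0.078 m))), for 0.02 s.
At the end, for the whole second after the job is handed in: Model gripped, underside 8 to 35 mm above the glass, within 12 mm of the outline centre along both axes, long sides within 0.14 rad, upright within 0.12 rad, still, touching neither scanner nor bystanders; keys up; boxes, mouse and spool within 30 mm of their starts (z of model_foot in the frame of glass_mark between 0.008 and 0.035 m and x of model_foot in the frame of glass_mark between -0.012 and 0.012 m and y of model_foot in the frame of glass_mark between -0.012 and 0.012 m and angle between the x axis of model_foot and the x axis of glass_mark, either way round below 0.14 rad and angle between model_foot's own z axis and vertical below 0.12 rad and linear speed of model below 0.02 m/s and contact force between model and the fingers above 1 N and contact force between model and scanner below 0.1 N and contact force between model and box_a below 0.1 N and contact force between model and box_b below 0.1 N and contact force between model and mouse below 0.1 N and contact force between model and spool below 0.1 N and value of joint each of key_green, key_yellow, key_blue below 0.002 m and distance of each of box_a, box_b, mouse, spool from where it was at the start of the episode below 0.03 m); the arm keeps its last pose, push and grip.
It fails at once if two keys pressed at the same time (value of joint each of key_green, key_yellow above 0.003 m or value of joint each of key_green, key_blue above 0.003 m or value of joint each of key_yellow, key_blue above 0.003 m).
It fails at once if the model touches the scanner (contact force between model and scanner above 0.5 N).
It fails at once if a box, the mouse or the spool is moved from its place (distance of any of box_a, box_b, mouse, spool from where it was at the start of the episode above 0.03 m).
It also fails if it takes over 64 s, if anything falls off the work surface, if the arm or the gripper's body presses on something with over 40 N, if the wrist force passes 120 N, or if a joint passes its speed limit or range.

## Working session

There is one attempt and no reset: what is moved stays moved. The work goes in short steps, Python scripts to look and compute and a tool call to move; the robot and the scene stay as the last step left them, time stands still between calls to the robot, and variables do not carry over. Pictures are saved under pics/ and viewed, about 8 in all and at most 12, crops included, and the job is handed in when it is done.

Besides the shell and the picture viewer there is one more tool, called after "Emit:" by a JSON object that holds its "op" and its "data", one argument or row to a line. drive_tool: Moves the arm, as the interface text tells. Its arguments: {"type":"object","properties":{"motion":{"type":"array","items":{"type":"array"}}},"required":["motion"]}

```bash
mkdir -p pics; cat > h.py <<'E'
import numpy as np,cv2,pickle
from scipy.spatial.transform import Rotation as R
from plant import manip
def pose():
    s=manip.state(); q=s['tool_rot']; T=np.eye(4)
    T[:3,:3]=R.from_quat([q[1],q[2],q[3],q[0]]).as_matrix(); T[:3,3]=s['tool_pos']; return T
def grab(n):
    P=pose(); f=manip.grab_frame(n)
    f['W']=P@f['T_tool_cam'] if n=='wrist' else np.array(f['world_from_camera'])
    return f
def slopes(f,uv):
    K=np.array(f['camera_matrix']); uv=np.atleast_2d(uv).astype(float)
    return cv2.undistortPoints(uv[:,None],K,np.array([f['k1'],0,0,0.]))[:,0]
def plane(f,uv,z):
    s=slopes(f,uv); d=np.c_[s,np.ones(len(s))]@f['W'][:3,:3].T; o=f['W'][:3,3]
    return o+d*((z-o[2])/d[:,2])[:,None]
def cloud(f):
    v,u=np.mgrid[:400,:640]; s=slopes(f,np.c_[u.ravel(),v.ravel()]); z=f['range_z'].ravel()
    p=np.c_[s*z[:,None],z]@f['W'][:3,:3].T+f['W'][:3,3]; p[z<=0]=np.nan
    return p.reshape(400,640,3)
E
python3 - <<'E'
from h import *
print(manip.state(),manip.pinch_z)
ims=[]
for n in['scene','side']:
    f=grab(n);pickle.dump(f,open(n+'.pkl','wb'));cv2.imwrite(f'pics/{n}0.png',f['img']);print(n,f['W'],f['k1'])
E
```

```text
{'time': 0.0, 'joint_pos': array([-1.35995859e+00,  5.33673309e-02,  1.61430389e+00,  1.52909297e-05,
        1.47600186e+00, -1.18993157e-01]), 'joint_vel': array([ 7.51432681e-04, -3.80029449e-04,  2.33202873e-04, -3.45836672e-04,
        1.92757703e-05,  1.94612104e-04]), 'joint_efforts': array([-9.90602825e-05, -3.93684483e+01, -3.70180428e+01, -1.92738248e-04,
        7.05634229e-03,  7.72820794e-07]), 'tool_pos': array([ 0.20230315, -0.59068992,  0.23005062]), 'tool_rot': array([ 0.57579963, -0.57480031,  0.41167167, -0.41059205]), 'contact_force': array([-0.53585648,  0.54973102, -0.42550202]), 'ft_torque': array([ 0.02781931,  0.04708338, -0.02266432]), 'gripper_width': 0.9992059528052715} -0.0187
scene [[ 0.84422619  0.40720388 -0.34852136  0.89806222]
 [ 0.53567921 -0.61897736  0.57438212 -0.50362921]
 [ 0.01816379 -0.67160408 -0.74068755  0.73509042]
 [ 0.          0.          0.          1.        ]] -0.04538354819501506
side [[-0.73245316 -0.36295015  0.57600309  0.02513262]
 [-0.68081653  0.39184858 -0.61882432  0.59046832]
 [-0.00110361 -0.84541225 -0.53411319  0.58736512]
 [ 0.          0.          0.          1.        ]] -0.04014850136153684
```

View pics/scene0.png

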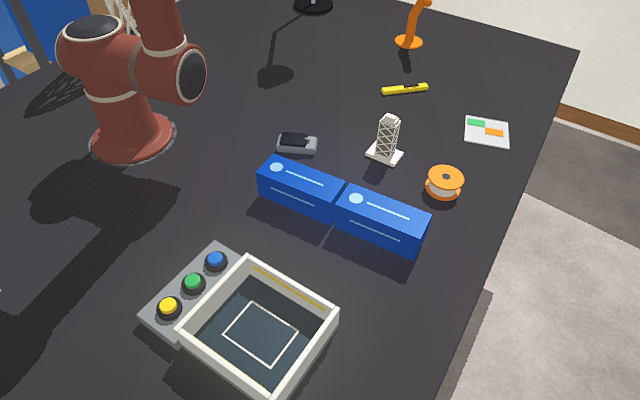

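View pics/side0.png

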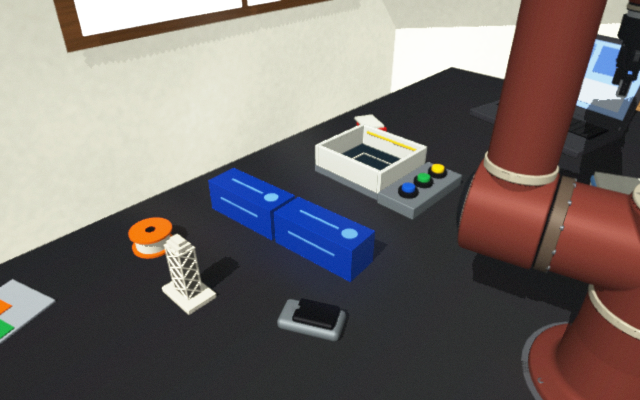

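The scene view shows the keys at yellow (169,306), green (193,283) and blue (216,261), and the well's outline near (262,333). The model stands near (386,140) and the boxes near (300,187) and (383,218). The side view agrees. Next I'll measure these.

```bash
cat > m.py <<'E'
from h import *
for n in['scene','side']:
    f=pickle.load(open(n+'.pkl','rb'));C=cloud(f);hsv=cv2.cvtColor(f['img'],cv2.COLOR_BGR2HSV);H,S,V=cv2.split(hsv)
    print(n)
    roi=np.zeros((400,640),bool)
    if n=='scene': roi[235:335,140:240]=1
    else: roi[155:215,390:455]=1
    for c,a,b in[('y',20,35),('g',45,85),('b',95,125)]:
        m=roi&(H>=a)&(H<=b)&(S>120)&(V>90)
        m=cv2.morphologyEx(m.astype(np.uint8),cv2.MORPH_OPEN,np.ones((3,3)))
        k,l,st,ce=cv2.connectedComponentsWithStats(m)
        i=1+st[1:,4].argmax(); p=C[l==i]
        print(c,ce[i],st[i,4],'depth med',np.nanmedian(p,0).round(4),'z90',np.nanpercentile(p[:,2],90).round(4),'plane',plane(f,ce[i],.04).round(4))
    def rect(name,m):
        p=C[m&np.isfinite(C[...,2])]
        r=cv2.minAreaRect(p[:,:2].astype(np.float32)); print(name,len(p),np.round(r[0],4),np.round(r[1],4),round(r[2],1),np.median(p[:,2]).round(4))
    z=C[...,2]
    k,l,st,ce=cv2.connectedComponentsWithStats(((H>100)&(H<130)&(S>120)&(V>60)|((z>.068)&(z<.08))).astype(np.uint8)&((z>.068)&(z<.08)).astype(np.uint8))
    for i in range(1,k):
        if st[i,4]>300: rect('top75 '+str(ce[i].round()),l==i)
    X,Y=C[...,0],C[...,1]
    if n=='scene': w=(slice(105,170),slice(360,410))
    else: w=(slice(230,315),slice(158,218))
    r2=np.zeros_like(roi); r2[w]=1
    rect('plinth',r2&(z>.006)&(z<.014)&(V>110)&(S<90))
    rect('shaft',r2&(z>.03)&(z<.108)&(V>90)&(S<90)); rect('crown',r2&(z>.108)&(V>90)&(S<90))
    r2[:]=0
    if n=='scene': r2[155:205,420:470]=1
    else: r2[210:260,120:175]=1
    rect('spool',r2&(z>.01)&(z<.06)&(S>60))
E
python3 m.py
```

```text
scene
y [167.59349593 305.1504065 ] 246 depth med [ 0.4823 -0.3249  0.0506] z90 0.0524 plane [[ 0.4758 -0.3221  0.04  ]]
g [192.1091954  280.04022989] 174 depth med [ 0.4828 -0.2627  0.0516] z90 0.0533 plane [[ 0.476  -0.2584  0.04  ]]
b [214.66486486 258.33513514] 185 depth med [ 0.4847 -0.2019  0.0505] z90 0.0521 plane [[ 0.4783 -0.1973  0.04  ]]
top75 [301. 178.] 2163 [0.509  0.0574] [0.1911 0.0795] 4.6 0.0742
top75 [384. 211.] 2612 [0.7071 0.0719] [0.1912 0.0778] 3.8 0.0741
top75 [257. 328.] 2832 [ 0.6411 -0.2659] [0.1906 0.2108] 88.9 0.0739
plinth 309 [0.6033 0.308 ] [0.085  0.0592] 1.0 0.0092
shaft 418 [0.61   0.2988] [0.0539 0.0285] 34.6 0.0704
crown 193 [0.603  0.3074] [0.0442 0.0353] 4.3 0.1172
spool 701 [0.776  0.2776] [0.0823 0.084 ] 35.0 0.0393
side
y [437.45  168.075] 120 depth med [ 0.4751 -0.3176  0.0499] z90 0.0528 plane [[ 0.4825 -0.3341  0.04  ]]
g [423.09615385 177.35576923] 104 depth med [ 0.4757 -0.2553  0.0513] z90 0.053 plane [[ 0.484  -0.2707  0.04  ]]
b [408.07758621 187.28448276] 116 depth med [ 0.4766 -0.1924  0.0509] z90 0.0529 plane [[ 0.485 -0.208  0.04 ]]
top75 [174.  46.] 1075 [ 1.8687 -0.9202] [2.2946 0.034 ] 89.7 0.0741
top75 [371. 149.] 1011 [ 0.6378 -0.2649] [0.1953 0.2135] 88.6 0.0741
top75 [294. 209.] 4386 [0.6063 0.0662] [0.3913 0.0782] 4.0 0.0749
top75 [599. 369.] 659 [0.0221 0.0464] [0.0368 0.1171] 62.6 0.074
plinth 663 [0.6505 0.3081] [0.0616 0.1879] 87.6 0.0091
shaft 792 [0.5943 0.3202] [0.0531 0.0286] 36.3 0.0707
crown 382 [0.5994 0.3102] [0.0437 0.0312] 1.3 0.117
spool 917 [0.7735 0.2792] [0.0844 0.0852] 72.0 0.0396
```

Emit:
{"op": "drive_tool", "data": {
  "motion": [
    [[0,0,0],[0,0.95,0],1],
    [[0,0,0],[0,0.95,0],1],
    [[0,0,0],[0,0.95,0],1],
    [[0,0,0],[0,0.95,0],1],
    [[-1,0,0.8],[0,0,0],1],
    [[-1,0,0.8],[0,0,0],1],
    [[-1,0,0.8],[0,0,0],1],
    [[-1,0,0.8],[0,0,0],1],
    [[-1,0,0.8],[0,0,0],1],
    [[-1,0,0.8],[0,0,0],1],
    [[-1,0,0.8],[0,0,0],1],
    [[0,0,0],[0,0,0],1]
  ]
}}

```text
time: 1.3
tool_pos: [0.3443, -0.4139, 0.2308]
tool_rot: [0.501, -0.5, 0.5, -0.499]
contact_force: [0.2, 0.7, 1.0]
gripper_width: -0.001
```

Emit:
{"op": "drive_tool", "data": {
  "motion": [
    [[-1,0,0.8],[0,0,0],1],
    [[-1,0,0.8],[0,0,0],1],
    [[-1,0,0.8],[0,0,0],1],
    [[-1,0.4,0.8],[0,0,0],1],
    [[0,0,0],[0,0,0],1],
    [[0,0,0],[0,0,0],1]
  ]
}}

```text
time: 1.9
tool_pos: [0.4226, -0.3167, 0.2207]
tool_rot: [0.499, -0.5, 0.501, -0.5]
contact_force: [0.1, -0.5, -0.4]
gripper_width: -0.001
```

```bash
cat > k.py <<'E'
from h import *
f=grab('wrist');pickle.dump(f,open('wk.pkl','wb'));cv2.imwrite('pics/wrist_keys.png',f['img'])
C=cloud(f);H,S,V=cv2.split(cv2.cvtColor(f['img'],cv2.COLOR_BGR2HSV))
for c,a,b in[('y',20,35),('g',45,85),('b',95,125)]:
    m=((H>=a)&(H<=b)&(S>120)&(V>90)&(C[...,2]<.06)).astype(np.uint8)
    k,l,st,ce=cv2.connectedComponentsWithStats(m)
    if k<2: print(c,'none');continue
    i=1+st[1:,4].argmax();p=C[l==i];print(c,ce[i],st[i],np.nanmedian(p,0).round(4),np.nanpercentile(p[:,2],95),plane(f,ce[i],.052).round(4))
print(pose().round(4))
E
python3 k.py
```

```text
y [325.81727575 129.74252492] [312 116  28  28 602] [ 0.4797 -0.3237  0.0527] 0.05388103638158263 [[ 0.4799 -0.3236  0.052 ]]
g [270.10217755 128.62144054] [257 115  28  28 597] [ 0.4811 -0.2623  0.0526] 0.05394456946220807 [[ 0.4814 -0.2623  0.052 ]]
b [32.99616047 97.43492652] [   0    0   81  188 7553] [0.5183 0.0214 0.03  ] 0.056479173259216905 [[ 5.188e-01 -4.000e-04  5.200e-02]]
[[-2.100e-03 -8.000e-04  1.000e+00  4.224e-01]
 [-1.000e+00 -2.000e-04 -2.100e-03 -3.173e-01]
 [ 2.000e-04 -1.000e+00 -8.000e-04  2.211e-01]
 [ 0.000e+00  0.000e+00  0.000e+00  1.000e+00]]
```

View pics/wrist_keys.png

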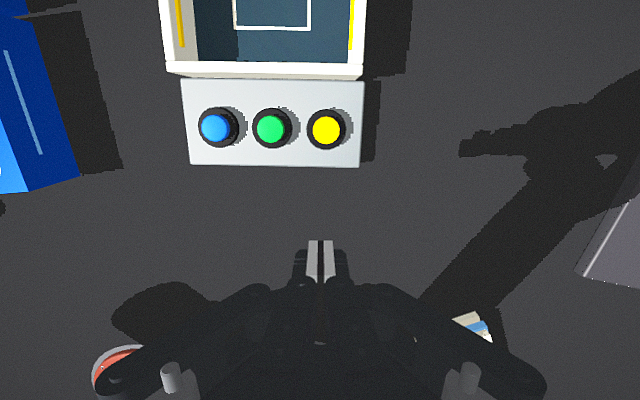

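The wrist view confirms the keys at blue (215,127), green (270,129) and yellow (326,130), all with tops near z = 0.052. I'll move above green.

Emit:
{"op": "drive_tool", "data": {
  "motion": [
    [[-0.75,0,0.77],[0,0,0],1],
    [[-0.75,0,0.77],[0,0,0],1],
    [[-0.75,0,0.77],[0,0,0],1],
    [[0,1,0],[0,0,0],1],
    [[0,1,0],[0,0,0],1],
    [[0,1,0],[0,0,0],1],
    [[0,1,0],[0,0,0],1],
    [[0,1,0],[0,0,0],1],
    [[0,1,0],[0,0,0],1],
    [[0,0,0],[0,0,0],1],
    [[0,0,0],[0,0,0],1]
  ]
}}

```text
time: 3.05
tool_pos: [0.4803, -0.2615, 0.0715]
tool_rot: [0.499, -0.499, 0.501, -0.501]
contact_force: [0.2, -1.2, 0.8]
gripper_width: -0.0
```

Emit:
{"op": "drive_tool", "data": {
  "motion": [
    [[0,0.3,0],[0,0,0],1],
    [[0,0.3,0],[0,0,0],1],
    [[0,0.3,0],[0,0,0],1],
    [[0,0,0],[0,0,0],1],
    [[0,0,0],[0,0,0],1]
  ]
}}

```text
time: 3.55
tool_pos: [0.4808, -0.2607, 0.0492]
tool_rot: [-0.499, 0.5, -0.5, 0.5]
contact_force: [-1.6, 0.4, 2.4]
gripper_width: 0.001
```

Emit:
{"op": "drive_tool", "data": {
  "motion": [
    [[0,0.1,0],[0,0,0],1],
    [[0,0.08,0],[0,0,0],1],
    [[0,0,0],[0,0,0],1],
    [[0,0,0],[0,0,0],1]
  ]
}}

```text
time: 3.95
tool_pos: [0.4811, -0.2608, 0.0459]
tool_rot: [-0.5, 0.5, -0.5, 0.5]
contact_force: [-4.4, 1.4, 10.7]
gripper_width: 0.0
```

Green has bottomed at 10.7 N. Yellow and blue get the same depth.

Emit:
{"op": "drive_tool", "data": {
  "motion": [
    [[0,-1,0],[0,0,0],1],
    [[0.82,0,0],[0,0,0],1],
    [[0.82,0,0],[0,0,0],1],
    [[0.82,0,0],[0,0,0],1],
    [[0,0,0],[0,0,0],1],
    [[0,0.4,0],[0,0,0],1],
    [[0,0.4,0],[0,0,0],1],
    [[0,0.2,0],[0,0,0],1],
    [[0,0,0],[0,0,0],1],
    [[0,0,0],[0,0,0],1]
  ]
}}

```text
time: 4.95
tool_pos: [0.4803, -0.3219, 0.0458]
tool_rot: [0.499, -0.5, 0.501, -0.5]
contact_force: [-7.1, 2.4, 13.6]
gripper_width: 0.001
```

Now blue: 123 mm along +y, then lift 75 mm.

Emit:
{"op": "drive_tool", "data": {
  "motion": [
    [[0,-1,0],[0,0,0],1],
    [[-0.99,0,0],[0,0,0],1],
    [[-0.99,0,0],[0,0,0],1],
    [[-0.99,0,0],[0,0,0],1],
    [[-0.99,0,0],[0,0,0],1],
    [[-0.99,0,0.03],[0,0,0],1],
    [[0,0,0],[0,0,0],1],
    [[0,0.4,0],[0,0,0],1],
    [[0,0.4,0],[0,0,0],1],
    [[0,0.2,0],[0,0,0],1],
    [[0,0,0],[0,0,0],1],
    [[0,0,0],[0,0,0],1]
  ]
}}

```text
time: 6.15
tool_pos: [0.4817, -0.1987, 0.0458]
tool_rot: [0.499, -0.499, 0.502, -0.5]
contact_force: [-5.9, 5.1, 14.8]
gripper_width: 0.0
```

Emit:
{"op": "drive_tool", "data": {
  "motion": [
    [[0,-1,0],[0,0,0],1],
    [[0,-1,0],[0,0,0],1],
    [[0,-1,0],[0,0,0],1],
    [[0,-1,0],[0,0,0],1],
    [[0,-1,0],[0,0,0],1],
    [[0,-1,0],[0,0,0],1],
    [[-1,-1,0],[0,0,0],-1],
    [[-1,-1,0],[0,0,0],-1],
    [[-1,-1,0],[0,0,0],-1],
    [[-1,-1,0],[0,0,0],-1],
    [[-1,0,0],[0,0,0],-1],
    [[-1,0,0],[0,0,0],-1]
  ]
}}

```text
time: 7.35
tool_pos: [0.4824, -0.0483, 0.2946]
tool_rot: [-0.499, 0.499, -0.501, 0.501]
contact_force: [0.1, 0.1, 0.3]
gripper_width: 0.995
```

Emit:
{"op": "drive_tool", "data": {
  "motion": [
    [[-1,0,0.1],[0,0,0],-1],
    [[-1,0,0.1],[0,0,0],-1],
    [[-1,0,0.1],[0,0,0],-1],
    [[-1,0,0.1],[0,0,0],-1],
    [[-1,0,0.1],[0,0,0],-1],
    [[-1,0,0.1],[0,0,0],-1],
    [[-1,0,0.1],[0,0,0],-1],
    [[-1,0,0.1],[0,0,0],-1],
    [[-1,0,0.1],[0,0,0],-1],
    [[-1,0,0.1],[0,0,0],-1],
    [[-1,0,0.1],[0,0,0],-1],
    [[-1,0,0.1],[0,0,0],-1]
  ]
}}

```text
time: 8.55
tool_pos: [0.513, 0.2519, 0.2927]
tool_rot: [0.499, -0.5, 0.501, -0.501]
contact_force: [-0.1, -0.2, 1.6]
gripper_width: 1.001
```

Emit:
{"op": "drive_tool", "data": {
  "motion": [
    [[-1,0,0],[0,0,0],-1],
    [[-1,0,0],[0,0,0],-1],
    [[0,0,0],[0,0,0],-1],
    [[0,0,0],[0,0,0],-1]
  ]
}}

```text
time: 8.95
tool_pos: [0.5128, 0.3012, 0.2929]
tool_rot: [0.499, -0.5, 0.501, -0.5]
contact_force: [0.3, 0.2, 0.0]
gripper_width: 1.003
```

```bash
cat > w.py <<'E'
from h import *
import sys
f=grab('wrist');pickle.dump(f,open('wm.pkl','wb'));cv2.imwrite('pics/wrist_model.png',f['img'])
C=cloud(f);H,S,V=cv2.split(cv2.cvtColor(f['img'],cv2.COLOR_BGR2HSV));z=C[...,2]
near=(np.hypot(C[...,0]-.602,C[...,1]-.309)<.06)&(V>90)&(S<90)
for nm,a,b in[('plinth',.005,.015),('crown',.106,.13),('top',.12,.13),('shaft',.03,.1)]:
    p=C[near&(z>a)&(z<b)]
    if len(p)<20: print(nm,len(p));continue
    r=cv2.minAreaRect(p[:,:2].astype(np.float32));print(nm,len(p),np.round(r[0],4),np.round(r[1],4),round(r[2],1),np.median(p[:,2]).round(4))
print(pose().round(4))
E
python3 w.py
```

```text
plinth 1176 [0.6025 0.3096] [0.0839 0.0573] 0.4 0.0108
crown 1228 [0.6031 0.3095] [0.0444 0.0319] 0.1 0.1185
top 384 [0.6025 0.3096] [0.0229 0.0338] 89.9 0.1257
shaft 0
[[-0.0026 -0.0014  1.      0.5129]
 [-1.     -0.0012 -0.0026  0.3008]
 [ 0.0012 -1.     -0.0014  0.2932]
 [ 0.      0.      0.      1.    ]]
```

View pics/wrist_model.png

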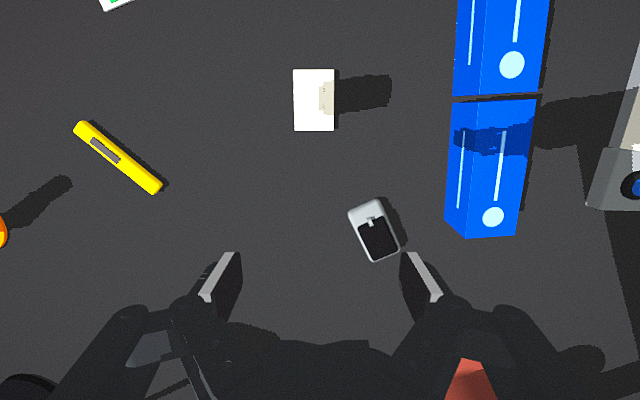

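The wrist view shows the model at (313,100), which gives (0.603, 0.3095) with its yaw near 0. Its 84x57 mm plinth matches the sizes given. The mouse (375,230) and the boxes are clear of the descent.

Emit:
{"op": "drive_tool", "data": {
  "motion": [
    [[-0.1,0,0.9],[0,0,0],-1],
    [[-0.1,0,0.9],[0,0,0],-1],
    [[-0.1,0,0.9],[0,0,0],-1],
    [[-0.05,0,0.9],[0,0,0],-1],
    [[0,1,0],[0,0,0],-1],
    [[0,1,0],[0,0,0],-1],
    [[0,1,0],[0,0,0],-1],
    [[0,1,0],[0,0,0],-1],
    [[0,0,0],[0,0,0],-1],
    [[0,0,0],[0,0,0],-1]
  ]
}}

```text
time: 10.0
tool_pos: [0.6027, 0.3092, 0.1941]
tool_rot: [0.499, -0.5, 0.501, -0.501]
contact_force: [-0.3, 0.3, 0.5]
gripper_width: 0.996
```

Emit:
{"op": "drive_tool", "data": {
  "motion": [
    [[0,1,0],[0,0,0],-1],
    [[0,1,0],[0,0,0],-1],
    [[0,1,0],[0,0,0],-1],
    [[0,1,0],[0,0,0],-1],
    [[0,0.8,0],[0,0,0],-1],
    [[0,0.4,0],[0,0,0],-1],
    [[0,0,0],[0,0,0],-1],
    [[0,0,0],[0,0,0],-1]
  ]
}}

```text
time: 10.8
tool_pos: [0.6038, 0.3105, 0.0663]
tool_rot: [-0.5, 0.499, -0.5, 0.501]
contact_force: [-0.1, 0.1, 0.9]
gripper_width: 0.998
```

Emit:
{"op": "drive_tool", "data": {
  "motion": [
    [[0,0,0],[0,0,0],1],
    [[0,0,0],[0,0,0],1],
    [[0,0,0],[0,0,0],1],
    [[0,0,0],[0,0,0],1],
    [[0,0,0],[0,0,0],1],
    [[0,0,0],[0,0,0],1],
    [[0,0,0],[0,0,0],1],
    [[0,0,0],[0,0,0],1]
  ]
}}

```text
time: 11.6
tool_pos: [0.603, 0.3104, 0.065]
tool_rot: [-0.5, 0.499, -0.5, 0.501]
contact_force: [0.1, 0.4, 4.7]
gripper_width: 0.367
```

Emit:
{"op": "drive_tool", "data": {
  "motion": [
    [[0,-0.4,0],[0,0,0],1],
    [[0,-0.8,0],[0,0,0],1],
    [[0,-1,0],[0,0,0],1],
    [[0,-1,0],[0,0,0],1],
    [[0,-1,0],[0,0,0],1],
    [[0,-1,0],[0,0,0],1],
    [[0,-0.8,0],[0,0,0],1],
    [[0,-0.4,0],[0,0,0],1],
    [[0,0,0],[0,0,0],1],
    [[0,0,0],[0,0,0],1]
  ]
}}

```text
time: 12.6
tool_pos: [0.6019, 0.31, 0.2228]
tool_rot: [0.499, -0.5, 0.501, -0.5]
contact_force: [0.5, -0.0, -1.4]
gripper_width: 0.365
```

Emit:
{"op": "drive_tool", "data": {
  "motion": [
    [[0.4,0,0],[0,0,0],1],
    [[0.7,0,0],[0,0,0],1],
    [[0.9,0,0],[0,0,0],1],
    [[0.9,0,0],[0,0,0],1],
    [[0.9,0,0],[0,0,0],1],
    [[0.9,0,0.1],[0,0,0],1],
    [[0.9,0,0.1],[0,0,0],1],
    [[0.9,0,0.1],[0,0,0],1],
    [[0.9,0,0.1],[0,0,0],1],
    [[0.9,0,0.1],[0,0,0],1],
    [[0.9,0,0.1],[0,0,0],1],
    [[0.9,0,0.1],[0,0,0],1]
  ]
}}

```text
time: 13.8
tool_pos: [0.6188, 0.0553, 0.2234]
tool_rot: [0.499, -0.5, 0.501, -0.5]
contact_force: [0.1, 0.2, -1.8]
gripper_width: 0.365
```

Emit:
{"op": "drive_tool", "data": {
  "motion": [
    [[0.9,0,0.1],[0,0,0],1],
    [[0.9,0,0.1],[0,0,0],1],
    [[0.9,0,0.1],[0,0,0],1],
    [[0.9,0,0.1],[0,0,0],1],
    [[0.9,0,0.1],[0,0,0],1],
    [[0.9,0,0.1],[0,0,0],1],
    [[0.9,0,0.1],[0,0,0],1],
    [[0.9,0,0.1],[0,0,0],1],
    [[0.9,0,0],[0,0,0],1],
    [[0.9,0,0],[0,0,0],1],
    [[0.9,0,0],[0,0,0],1],
    [[0.9,0,0],[0,0,0],1]
  ]
}}

```text
time: 15.0
tool_pos: [0.6376, -0.2144, 0.2233]
tool_rot: [0.499, -0.5, 0.501, -0.5]
contact_force: [0.3, 0.4, -0.4]
gripper_width: 0.368
```

Emit:
{"op": "drive_tool", "data": {
  "motion": [
    [[0.9,0,0],[0,0,0],1],
    [[0.7,0,0],[0,0,0],1],
    [[0.4,0,0],[0,0,0],1],
    [[0,0,0],[0,0,0],1],
    [[0,0,0],[0,0,0],1]
  ]
}}

```text
time: 15.5
tool_pos: [0.6388, -0.262, 0.2241]
tool_rot: [0.5, -0.499, 0.501, -0.5]
contact_force: [0.3, 0.4, -1.2]
gripper_width: 0.367
```

```bash
python3 - <<'E'
from h import *
T=pose();print(T.round(4))
out=[]
for n in['scene','side']:
    f=grab(n);pickle.dump(f,open(n+'1.pkl','wb'));out.append(f['img'])
cv2.imwrite('pics/over.png',np.hstack([out[0][100:400,60:460],out[1][20:320,220:620]]))
f=grab('wrist');pickle.dump(f,open('wo.pkl','wb'));cv2.imwrite('pics/wrist_over.png',f['img'])
for n in['scene1','side1','wo']:
    f=pickle.load(open(n+'.pkl','rb'));C=cloud(f);z=C[...,2];V=f['img'].max(2).astype(int);S=V-f['img'].min(2)
    n2=np.hypot(C[...,0]-T[0,3],C[...,1]-T[1,3])<.065
    for a,b in[(.145,.19)]:
        p=C[n2&(z>a)&(z<b)&(V>90)&(S<70)]
        if len(p)>20:
            r=cv2.minAreaRect(p[:,:2].astype(np.float32));print(n,len(p),np.round(r[0],4),np.round(r[1],4),round(r[2],1),np.percentile(p[:,2],[5,50,95]).round(4))
    p=C[(np.abs(z-.075)<.005)&(np.abs(C[...,0]-.64)<.15)&(np.abs(C[...,1]+.265)<.13)&(V>110)&(S<70)]
    r=cv2.minAreaRect(p[:,:2].astype(np.float32));print(n,'rim',len(p),np.round(r[0],4),np.round(r[1],4),round(r[2],2))
E
```

```text
[[-1.800e-03 -3.000e-04  1.000e+00  6.388e-01]
 [-1.000e+00  7.000e-04 -1.800e-03 -2.620e-01]
 [-7.000e-04 -1.000e+00 -3.000e-04  2.241e-01]
 [ 0.000e+00  0.000e+00  0.000e+00  1.000e+00]]
scene1 1286 [ 0.6393 -0.2631] [0.0581 0.0844] 89.3 [0.1627 0.1682 0.185 ]
scene1 rim 2386 [ 0.6408 -0.266 ] [0.1905 0.2112] 89.07
side1 488 [ 0.6375 -0.2602] [0.0883 0.06  ] 1.3 [0.1619 0.1698 0.1873]
side1 rim 847 [ 0.6378 -0.2654] [0.1949 0.2141] 88.6
wo 3575 [ 0.6502 -0.262 ] [0.0579 0.0616] 90.0 [0.1685 0.17   0.1781]
wo rim 5705 [ 0.6412 -0.2648] [0.1905 0.2095] 88.42
```

View pics/over.png

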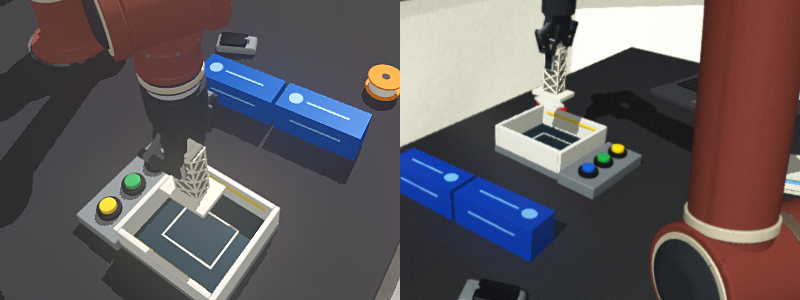

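The model is held upright over the well, with its plinth top at about z = 0.169. The outline may be off the well's centre, so I'll measure it.

```bash
python3 - <<'E'
from h import *
vis=None
for n in['scene','side','scene1','wo']:
    f=pickle.load(open(n+'.pkl','rb'));V=f['img'].min(2)
    v,u=np.mgrid[:400,:640];P=plane(f,np.c_[u.ravel(),v.ravel()],.02).reshape(400,640,3)
    C=cloud(f)
    inn=(abs(P[...,0]-.64)<.09)&(abs(P[...,1]+.2655)<.08)&(C[...,2]<.028)
    m=(inn&(V>100)).astype(np.uint8)
    p=P[m>0][:,:2].astype(np.float32);k,l,st,ce=cv2.connectedComponentsWithStats(m,connectivity=8)
    for i in range(1,k):
        if st[i,4]>40:
            p=P[l==i][:,:2].astype(np.float32);r=cv2.minAreaRect(p);print(n,st[i],np.round(r[0],4),np.round(r[1],4),round(r[2],2),'x',p[:,0].min(),p[:,0].max(),'y',p[:,1].min(),p[:,1].max())
E
```

```text
scene [221 300  78  70 601] [ 0.6406 -0.2655] [0.0856 0.1131] 88.62 x 0.58372164 0.6979767 y -0.30935085 -0.22156735
side [352 152  41  13  75] [ 0.654 -0.303] [0.1055 0.0436] 23.32 x 0.60007185 0.6954947 y -0.31122455 -0.26212397
scene1 [221 298  78  72 562] [ 0.6246 -0.2645] [0.0867 0.1451] 88.62 x 0.5526588 0.6979767 y -0.30935085 -0.22122794
wo [290 127  69  36 433] [ 0.6747 -0.2664] [0.0847 0.0434] 88.58 x 0.65380406 0.6973104 y -0.3089411 -0.22356677
```

View pics/wrist_over.png

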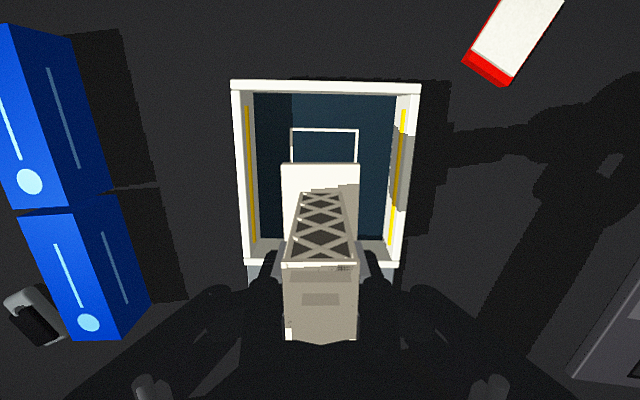

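The outline centre is (0.6405, -0.2655) with a yaw of about -1.4°. The model's underside is at about 0.159, so I'll shift (+2, -3.5) mm, turn slightly, and go down 118 mm.

Emit:
{"op": "drive_tool", "data": {
  "motion": [
    [[0.14,0,0.08],[0,0.25,0],1],
    [[0,0.3,0],[0,0,0],1],
    [[0,0.5,0],[0,0,0],1],
    [[0,0.5,0],[0,0,0],1],
    [[0,0.5,0],[0,0,0],1],
    [[0,0.5,0],[0,0,0],1],
    [[0,0,0],[0,0,0],1],
    [[0,0,0],[0,0,0],1]
  ]
}}

```text
time: 16.45
tool_pos: [0.6407, -0.2657, 0.1661]
tool_rot: [0.494, -0.494, 0.506, -0.505]
contact_force: [-0.7, 0.2, -1.2]
gripper_width: 0.368
```

Emit:
{"op": "drive_tool", "data": {
  "motion": [
    [[0,0.5,0],[0,0,0],1],
    [[0,0.5,0],[0,0,0],1],
    [[0,0.5,0],[0,0,0],1],
    [[0,0.5,0],[0,0,0],1],
    [[0,0.3,0],[0,0,0],1],
    [[0,0.1,0],[0,0,0],1],
    [[0,0,0],[0,0,0],1],
    [[0,0,0],[0,0,0],1]
  ]
}}

```text
time: 17.25
tool_pos: [0.6414, -0.2661, 0.1075]
tool_rot: [-0.494, 0.494, -0.505, 0.506]
contact_force: [-0.2, -0.4, -2.2]
gripper_width: 0.373
```

```bash
python3 - <<'E'
from h import *
T=pose();print(T.round(4),manip.state()['contact_force'],manip.state()['gripper_width'])
out=[]
for n in['scene','side','wrist']:
    f=grab(n);out.append(f['img']);C=cloud(f);z=C[...,2];V=f['img'].max(2).astype(int);S=V-f['img'].min(2)
    for nm,a,b in[('plinth',.042,.056),('shaftcrown',.06,.17)]:
        p=C[(np.hypot(C[...,0]-T[0,3],C[...,1]-T[1,3])<.062)&(z>a)&(z<b)&(V>90)&(S<70)]
        if len(p)>20:
            r=cv2.minAreaRect(p[:,:2].astype(np.float32));print(n,nm,len(p),np.round(r[0],4),np.round(r[1],4),round(r[2],1),np.percentile(p[:,2],[5,50,95]).round(4))
    if n!='wrist':
        f0=pickle.load(open(n+'.pkl','rb'));d=cv2.absdiff(f0['img'],f['img']).max(2);
        X=cloud(f0);bx=(f0['img'][...,0]>120)&(f0['img'][...,2]<60)&(X[...,1]>0);print('box change',(d[bx]>60).mean())
a=cv2.resize(out[0][180:400,120:400],(400,314));b=cv2.resize(out[1][90:310,260:540],(400,314))
cv2.imwrite('pics/final.png',np.hstack([a,b]))
E
```

```text
[[-2.360e-02  1.000e-03  9.997e-01  6.414e-01]
 [-9.997e-01 -5.000e-04 -2.360e-02 -2.661e-01]
 [ 5.000e-04 -1.000e+00  1.000e-03  1.075e-01]
 [ 0.000e+00  0.000e+00  0.000e+00  1.000e+00]] [-0.24374158 -0.41371927 -2.17011432] 0.3725051514418431
scene plinth 872 [ 0.6422 -0.2669] [0.0585 0.0847] 88.6 [0.046  0.0519 0.0541]
scene shaftcrown 856 [ 0.6539 -0.2643] [0.0839 0.0442] 62.0 [0.0647 0.1233 0.1639]
box change 0.16334405144694533
side plinth 330 [ 0.6385 -0.2662] [0.0622 0.0868] 89.1 [0.0442 0.0523 0.0546]
side shaftcrown 651 [ 0.6335 -0.2522] [0.0618 0.04  ] 37.4 [0.0645 0.1054 0.1603]
box change 0.0
wrist plinth 3309 [ 0.6528 -0.2669] [0.0578 0.0614] 88.6 [0.052  0.0535 0.0546]
wrist shaftcrown 9134 [ 0.6435 -0.2659] [0.0956 0.0424] 86.8 [0.0898 0.1539 0.1687]
```

View pics/final.png

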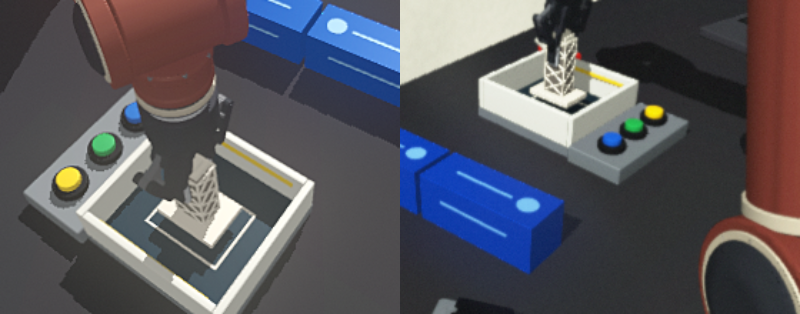

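The model is centred, with its underside about 23 mm above the glass, and the keys are up. I'll hand in.

```bash
python3 -c "
from plant import manip
s=manip.state();print(s['time'],abs(s['joint_vel']).max());print(manip.job_done())"
```

```text
17.4 0.0035559986345681405
the job is handed in; nothing more can be done
None
```

The job is handed in at 17.4 s, with the tower model held still and upright in the light well; the system reported no verdict.

- **Keys:** I pressed green, yellow and blue one at a time to their stops, at about 11, 14 and 15 N. The last picture shows all three back up.
- **Model:** I gripped the shaft across its 32 mm sides and carried it over the boxes with its underside about 0.16 m above the table. The last look puts the underside about 23 mm above the glass, within about 2 mm of the outline centre and about 0.2° off its long side. The gripper was still closed on it and the arm was almost motionless.
- **Boxes:** The side view shows no change at the boxes. The scene view showed about 16% of their pixels changed, which I put down to the arm blocking the view.
- **Mouse and spool:** I did not measure them again at the end. Nothing in the pictures or the force readings suggested contact with them.

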